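Close the guarded bench press on a rosewood bar

TASK

Push the dark rosewood bar along its channel, without lifting it, until its end is up against the stop under the ram. Then reach down through the window in the top of the press guard, press the lever pad fully down and leave it down, never touching the guard. Leave the spool, the tin and the thumb plane where they stand.

Things in the scene. Friction and masses are not known exactly. Their poses are not given: they have to be found in the camera images.
- press: Small guarded bench press fixed to the bench, grey base plate 172 x 136 x 12 mm. Origin on the bench surface (z = 0) under the guard; x points to its back (away from the robot at yaw 0), y to its left, z up. An open channel runs along y at x = +20 mm from y = +230 mm (outside the guard) in to the stop. A ram geared to the lever comes down on the bar at y = +47 mm.
- stop (a point): Middle of the stop's face, at the channel floor, 12 mm above the bench, at x = +20, y = +30 mm of the press (axes as the press); the stop is 20 mm high. The channel is 18 mm wide between walls that stand 4.5 mm above its floor (wall tops 16.5 mm above the bench). Nothing stands over the channel beyond y = +62 mm, where the guard's left side begins.
- guard: Dark sheet-metal hood over the press, rigid with it, same origin and axes. Spans x -91 to +69, y -62 to +62 mm; level top sheet 4 mm thick, its top face 95 mm above the bench, with a window x -79 to +11, y -50 to +50 mm over the lever pad. Front is a fence of thin rods; the left side is open up to 44 mm above the bench for the bar. The robot must not touch it.
- window (a point): Centre of the guard's rectangular window, 90 mm along x by 100 mm along y, level with the guard's top face (95 mm above the bench), at x = -34 mm, y = 0 of the press. Axes as the press. The air above is free, but a black desk-lamp shade hangs over the bench further right and back (world x 0.52 to 0.90, y -0.45 to -0.07 m, from 0.40 m above the bench): keep the arm clear of it.
- lever_pad (a point): Middle of the top of the lever's round black pad (36 mm diameter, 11 mm thick, within 9 degrees of level), under the window, 80 mm in front (-x) of the lever's shaft. About 9 mm below the guard's top face with the lever up, about 33 mm below it (62 mm above the bench) with it fully down, moving almost straight down.
- lever (a joint): Lever angle in rad: 0 fully up, 0.30 fully down against its stop. Pressing the pad down increases it. It is stiff: about 5 N on the pad moves it, and it stays where it is left.
- bar: Dark red-brown rosewood bar, 16 x 118 x 15 mm, about 30 g, lying loose in the channel, its length (own y axis) along it, 1 mm side play. Origin at the centre of its underside, ends 59 mm either way along y. It lies 30 to 70 mm short of the stop; pushed on its left (+y) end it slides in the press's -y direction. Home, its origin is at y = +89 mm of the press. Its top is 27 mm above the bench.
- spool: Thread spool, 29 mm diameter, 40 mm high, standing in front of the channel. Origin at the centre of its underside. Bystander.
- tin: Round flat tin, 55 mm diameter, 18 mm high, behind the channel. Origin at the centre of its underside. Bystander.
- thumb_plane: Small wooden thumb plane, 22 x 66 x 26 mm, to the right of the press. Origin at the centre of its underside. Bystander.
There are look-alikes about, which are no part of the job. Leave any turquoise look-alike of the bar alone.

How it is judged:
By the outcome, as a careful person would: the job done as asked, in the order asked, and still so for the second after the job is handed in, with the robot touching nothing.
It also fails if it takes over 48 s, if anything falls off the work surface, if the arm or the gripper's body presses on something with over 40 N, if the wrist force passes 120 N, or if a joint passes its speed limit or range.

ROBOT

A 6-joint arm with a two-finger parallel gripper is mounted at the origin on a cart in front of the work surface, level with it; the furniture and walls round the work are solid. World frame = base frame: x ahead of the robot, y to its left, z up, the work surface at z = 0. Lengths are in m, angles in rad, forces in N, time in s.
With the tool pointing down it reaches from about 0.275 to 0.725 m from the base axis. Payload 5.6 kg.
Tool frame: the origin (TCP) lies on the centre line of the jaws, within the pads' length; the fingertips stand 22 mm ahead of it and the grasp point (between the pads) lies 3 mm ahead of it; z points along the fingers, y is the line along which they close (so a half turn about z gives the same grasp; the last joint's range is limited). The gripper opens to 85 mm and grips with 20 to 120 N. Pads are 22 mm wide; open, the fingers measure 114 mm over their backs; the gripper's body (76 mm by 85 mm) begins 54 mm behind the grasp point. The pads swing forward as they close: fully open they stand 13 mm farther back than shut.
Start: joints at [0.285, 0.255, 0.108, 0, -1.424, -0.285], TCP at [0.55, 0, 0.253] pointing down, gripper open.
Joint ranges: [-2.95, 2.95], [-1.21, 1.97], [-1.09, 1.5], [-2.87, 1.71], [-2.94, -0.07], [-3.05, 3.05]. Speed limits (rad/s): [2.57, 2.57, 3.14, 3.14, 3.14, 3.14].

INTERFACE

Orientations are given as a rotation vector (axis times angle).
In Python, from bench import get_state, capture, finish_job gives the robot as it stands.
- The arm moves only by the tool jog_arm, never from a script. Its arguments are lists of equal length, an entry for each row: "jaw": the opening, from 0 (shut) to 1 (fully open); "travel": the shift along the tool's x, y, z in m, a list of three; "rotation": the turn, a rotation vector about the tool's x, y, z in rad, a list of three. A call has exactly 10 rows; each row shifts and turns the commanded pose from where the row before left it, along the tool's axes as they then stand; what a row does not reach is not made up. A row lasts 1/8 s, in which the tool goes at most 62.5 mm and 10.7 degrees, less where a joint would pass 70% of its speed; a pose out of reach is approached as far as the arm can. A call with a gripper value outside its range is refused whole. The fingers move at their own pace and stop on an object; "squeeze" is the grip in N (left out, the last holds). Time passes only in rows, so rows that do not move let the fingers close, or fill a call up. It gives the time, the measured TCP pose, the force, the opening and the grip force at its end, in the units of the state.
- get_state(): the state, without advancing time (a new reading comes with each control period).
- capture(name): name is "scene" or "side" or "wrist"; returns a dict with "color" (384x512x3 uint8, red, green, blue), "vertical_fov" (degrees; the focal length in pixels is half the picture's height over the tangent of half this angle, whatever the lens; pixels are square), "cx", "cy" (the principal point, pixels), "world_to_cam" (4x4, takes a point from world to camera coordinates); the wrist camera has in their place "tool_from_camera" (4x4, takes a point from camera to tool coordinates, whose origin is the TCP and whose axes are the flange's). Camera axes: x right, y up, looking along -z (the intrinsics and any distortion apply to the point x, -y, -z); pixel columns grow to the right and rows downward; lengths in m; the calibration is good to about 2 mm. A picture is of the moment at which its call begins: read the wrist's pose just before it. There is no depth.
- finish_job(): hands the job in; it is judged then, once.
The state is a dict: "time": time; "joints": joint angles; "dq": joint speeds; "effort": joint torques, N m; "position": TCP position; "orientation": TCP orientation; "ft_force": force on the tool from outside, world axes, zero at the start; "moment": the same for the moment, N m; "opening": finger opening in m; "gripper_force": force on a finger pad.
Only numpy, scipy, OpenCV 4.12 (cv2) and the standard library are available. Lean on these libraries where they do the work, as an engineer would, in place of code of your own. Each camera call takes 0.05 s, during which the arm holds its last target. There are 200 camera calls.

## Working session

There is one attempt and no reset: what is moved stays moved. The work goes in short steps, Python scripts to look and compute and a tool call to move; the robot and the scene stay as the last step left them, time stands still between calls to the robot, and variables do not carry over. Pictures are saved under pics/ and viewed, at most 10 in all, crops included, and the job is handed in when it is done.

Besides the shell and the picture viewer there is one more tool, called as name(argument=value, ...) on one line, values as JSON. jog_arm: Moves the arm, as the interface text tells. Its arguments: {"type":"object","properties":{"jaw":{"type":"array","items":{"type":"number"}},"travel":{"type":"array","items":{"type":"array","items":{"type":"number"}}},"rotation":{"type":"array","items":{"type":"array","items":{"type":"number"}}},"squeeze":{"type":"number"}},"required":["jaw","travel","rotation"]}

```bash
ls; mkdir -p pics; python3 - <<'E'
from bench import *
import cv2,pickle
print(get_state())
d={}
for n in("scene","side","wrist"):
    c=capture(n);d[n]=c;cv2.imwrite(f"pics/{n}0.png",cv2.resize(c["color"][:,:,::-1],(768,576)) )
    print(n,{k:v for k,v in c.items() if k!="color"})
pickle.dump(d,open("d0.pkl","wb"))
E
```

```text
pics
{'time': 0.0, 'joints': array([ 2.84600233e-01,  2.55718558e-01,  1.06948356e-01, -4.74791523e-04,
       -1.42389909e+00, -2.84609926e-01]), 'dq': array([-0.0004295 ,  0.00074264,  0.00196288, -0.00127024,  0.0012601 ,
       -0.00084647]), 'effort': array([-4.48901856e-04, -3.86631560e+01,  2.37934113e+01,  5.36471218e+00,
       -6.25866101e-03, -4.57470776e-06]), 'position': array([5.49521314e-01, 5.30706485e-05, 2.52388516e-01]), 'orientation': array([ 2.22035026e+00, -2.22052707e+00, -2.05869300e-03]), 'ft_force': array([-0.00348819,  0.40142615, -0.6943531 ]), 'moment': array([ 0.00406355,  0.00041954, -0.00401605]), 'gripper_force': 0.0, 'opening': 0.08572160484602366}
scene {'vertical_fov': 56.18343735928871, 'cx': 253.17124651133912, 'cy': 196.0519290946224, 'world_to_cam': array([[ 0.69517231, -0.71884094, -0.00177877, -0.34959039],
       [ 0.52424552,  0.505288  ,  0.68545654, -0.3726148 ],
       [-0.49183543, -0.47744292,  0.72811137, -0.64708872],
       [ 0.        ,  0.        ,  0.        ,  1.        ]])}
side {'vertical_fov': 49.870296410759096, 'cx': 254.17804333696085, 'cy': 194.64604596759983, 'world_to_cam': array([[-0.98751044, -0.15538697,  0.02603891,  0.5565594 ],
       [ 0.09595657, -0.46208122,  0.88163104, -0.10053869],
       [-0.12496189,  0.87311845,  0.47122043, -1.13650292],
       [ 0.        ,  0.        ,  0.        ,  1.        ]])}
wrist {'vertical_fov': 69.1796719314309, 'cx': 257.74175310048525, 'cy': 187.86944163255868, 'tool_from_camera': array([[ 7.32931370e-05,  9.63078239e-01,  2.69221657e-01,
         6.86611463e-02],
       [ 9.99999964e-01, -1.40434789e-04,  2.30132135e-04,
         1.38510841e-03],
       [ 2.59443337e-04,  2.69221631e-01, -9.63078214e-01,
        -1.19305907e-01],
       [ 0.00000000e+00,  0.00000000e+00,  0.00000000e+00,
         1.00000000e+00]])}
```

View pics/scene0.png

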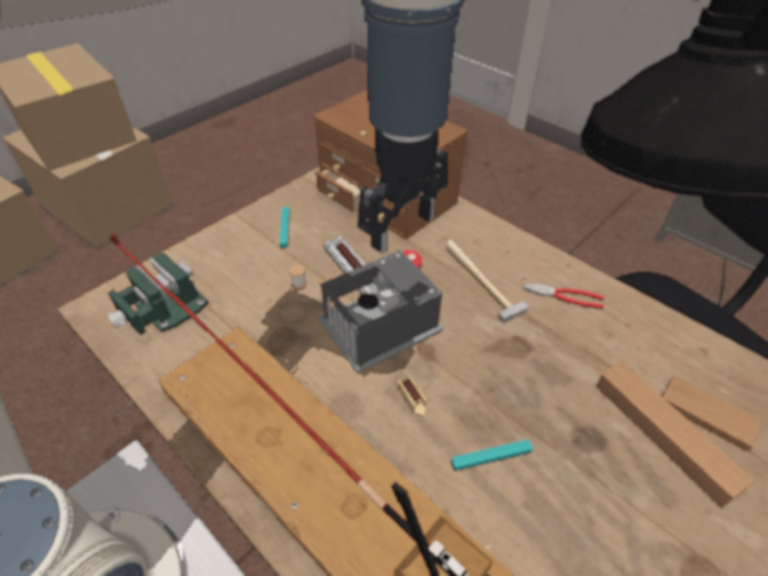

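View pics/side0.png

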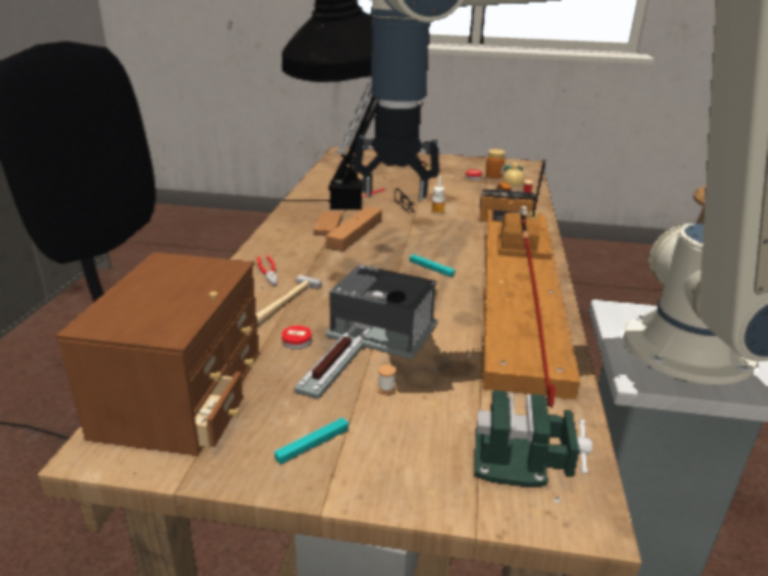

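View pics/wrist0.png

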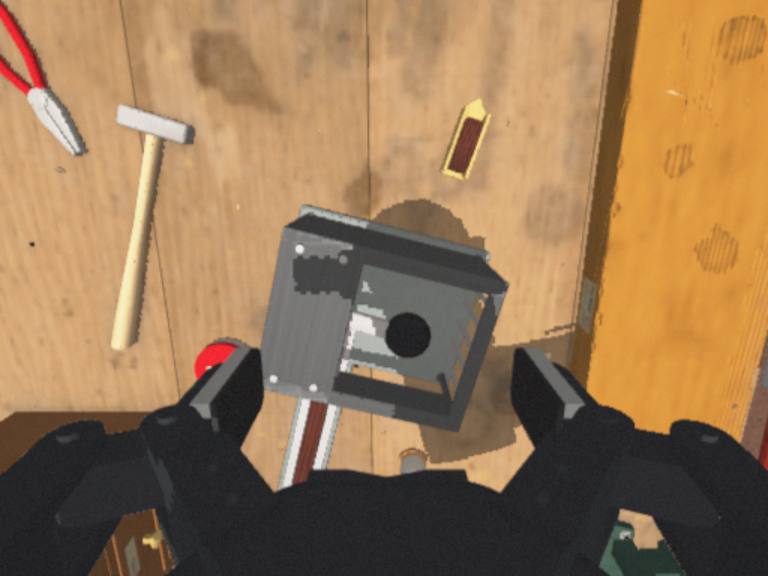

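Wrist view (768x576): press guard top corners at about (290,228), (507,288), (458,430), (264,388), black pad at (408,335), with the channel and dark bar running down from the guard at (310,440). The side view shows the bar in its channel from (350,338) to (313,375). The turquoise bars at (312,440) and (432,265) are the look-alikes.

```bash
cat > h.py <<'E'
import numpy as np, cv2, pickle
from scipy.spatial.transform import Rotation as R
from scipy.optimize import least_squares
def w2c(c,st=None):
    if "world_to_cam" in c: return c["world_to_cam"]
    T=np.eye(4);T[:3,:3]=R.from_rotvec(st["orientation"]).as_matrix();T[:3,3]=st["position"]
    return np.linalg.inv(T@c["tool_from_camera"])
def proj(c,M,P):
    f=192/np.tan(np.radians(c["vertical_fov"]/2));P=np.atleast_2d(P)
    q=P@M[:3,:3].T+M[:3,3]
    return np.c_[c["cx"]+f*q[:,0]/-q[:,2],c["cy"]+f*-q[:,1]/-q[:,2]]
def ray(c,M,uv,z):
    f=192/np.tan(np.radians(c["vertical_fov"]/2))
    d=M[:3,:3].T@np.array([(uv[0]-c["cx"])/f,-(uv[1]-c["cy"])/f,-1]);o=-M[:3,:3].T@M[:3,3]
    return o+d*(z-o[2])/d[2]
def world(p,P):
    P=np.atleast_2d(P)/1000.;c,s=np.cos(p[2]),np.sin(p[2])
    return np.c_[p[0]+c*P[:,0]-s*P[:,1],p[1]+s*P[:,0]+c*P[:,1],P[:,2]]
E
python3 - <<'E'
from h import *
d=pickle.load(open("d0.pkl","rb"))
st=dict(position=np.array([.549521,0.00005,.252389]),orientation=np.array([2.22035,-2.22053,-.00206]))
top=[[69,-62,95],[-91,-62,95],[-91,62,95],[69,62,95]]
win=[[-34,0,86]]
obs={"wrist":[(290,228),(507,288),(458,430),(264,388),(408,335)],
"scene":[(440,290),(357,322),(323,290),(403,255),(369,299)],
"side":[(355,268),(435,278),(432,308),(331,288),(397,297)]}
Ms={n:w2c(d[n],st) for n in d}
P=np.array(top+win)
def res(p,names=obs,w=1):
    return np.concatenate([((proj(d[n],Ms[n],world(p,P))*1.5-np.array(obs[n]))).ravel() for n in names])
for names in (["wrist"],["scene"],["side"],list(obs)):
    r=least_squares(lambda p:res(p,names),[.5,0,0],loss="soft_l1",f_scale=3);print(names,r.x.round(4));print(res(r.x,names).reshape(-1,2).round(1).tolist())
p=r.x;pickle.dump(p,open("p.pkl","wb"))
# bar range on side/scene: draw predicted points
for n in("side","scene","wrist"):
    im=cv2.resize(d[n]["color"][:,:,::-1],None,fx=4,fy=4,interpolation=cv2.INTER_CUBIC)
    L=[[20,y,27] for y in (89+59,89+59+30,89+59+70)]+[[20,230,12],[11,230,16.5],[29,230,16.5],[20,62,16.5]]+top+win
    uv=proj(d[n],Ms[n],world(p,L))
    for i,q in enumerate(uv): cv2.circle(im,tuple(np.int32((q+.5)*4)),3,(0,255,0) if i<3 else (255,0,255) if i<7 else (0,255,255),-1)
    c=np.int32(uv[[0,10]].mean(0)*4)
    cv2.imwrite(f"pics/{n}1.png",im[max(c[1]-260,0):c[1]+260,max(c[0]-200,0):c[0]+200])
a,b=[cv2.imread(f"pics/{n}1.png") for n in("side","scene")]
cv2.imwrite("pics/both1.png",np.hstack([a[:520],b[:520]]))
E
```

```text
['wrist'] [ 0.5639  0.0479 -0.2583]
[[-4.3, -1.9], [6.9, -2.8], [1.8, 5.5], [-10.6, -0.0], [1.4, 5.9]]
['scene'] [ 0.5675  0.0458 -0.2503]
[[3.9, 3.3], [0.7, 12.1], [-3.2, -6.2], [-1.4, -5.7], [0.2, -1.2]]
['side'] [ 0.5589  0.0554 -0.0915]
[[-1.6, -1.6], [1.3, -0.4], [-8.2, 1.4], [2.1, 8.1], [1.7, -4.3]]
['wrist', 'scene', 'side'] [ 0.5646  0.0468 -0.2375]
[[-7.7, -2.0], [5.2, -7.4], [3.4, 2.4], [-10.1, 0.6], [0.8, 3.6], [2.3, 3.5], [-0.3, 13.1], [-5.1, -4.9], [-3.6, -5.2], [-1.4, -0.4], [2.6, -5.1], [1.6, 1.0], [-18.3, 1.3], [-2.5, 2.1], [-1.6, -5.6]]
```

View pics/both1.png

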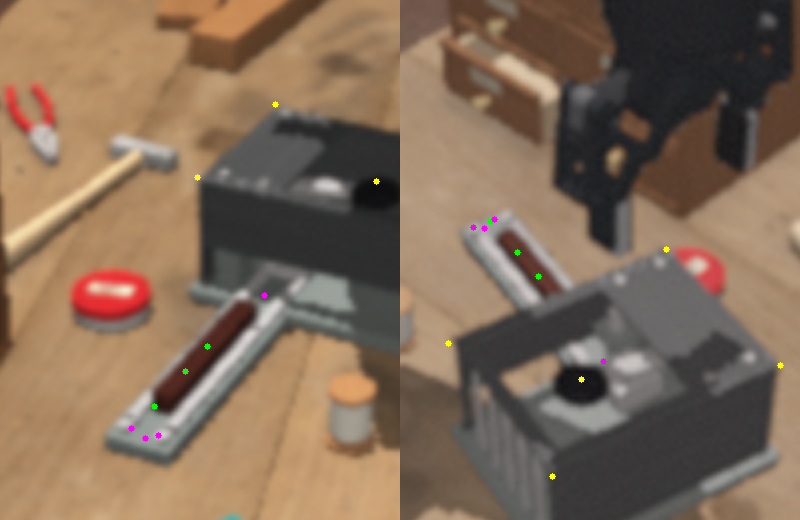

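Crops: dark rosewood bar in the channel with its near end about (160,405) in the side crop, near the farthest green dot. It is the only dark red-brown bar lying in the channel. The turquoise ones and the brown-topped thumb plane are elsewhere.

```bash
python3 - <<'E'
from h import *
d=pickle.load(open("d0.pkl","rb"));p=np.array([.5646,.0468,-.25])
for n,name,uv,z in [("side","cab corner",(192,443),0),("side","cab R",(252,365),0),("side","cab top R",(253,262),.16),("side","spool",(387,391),0),("side","tin",(297,345),0),("side","drawer",(205,452),.0),("side","barend",(311,374),.025),("side","chan end L",(297,388),.01),("side","chan end R",(322,396),.01),("scene","cab",(410,238),0),("scene","spool",(298,285),0),("scene","barend",(343,243),.027)]:
    w=ray(d[n],d[n]["world_to_cam"],np.array(uv)/1.5,z);c,s=np.cos(p[2]),np.sin(p[2]);q=w[:2]-p[:2]
    print(name,w.round(3),"press",(np.array([c*q[0]+s*q[1],-s*q[0]+c*q[1]])*1000).round(0))
print(world(p,[[20,240,0],[20,159,0],[-34,0,0]]))
E
```

```text
cab corner [0.771 0.406 0.   ] press [112. 399.]
cab R [0.753 0.207 0.   ] press [143. 202.]
cab top R [0.763 0.138 0.16 ] press [170. 137.]
spool [0.517 0.235 0.   ] press [-92. 170.]
tin [0.695 0.132 0.   ] press [106. 115.]
drawer [0.746 0.42  0.   ] press [ 84. 406.]
barend [0.639 0.246 0.025] press [ 23. 212.]
chan end L [0.657 0.267 0.01 ] press [ 35. 236.]
chan end R [0.613 0.279 0.01 ] press [-10. 237.]
cab [0.767 0.169 0.   ] press [166. 169.]
spool [0.521 0.231 0.   ] press [-88. 168.]
barend [0.641 0.233 0.027] press [ 28. 200.]
[[0.6433552  0.2743909  0.        ]
 [0.62331548 0.195909   0.        ]
 [0.53165698 0.05521173 0.        ]]
```

jog_arm(jaw=[0, 0, 0, 0, 0, 0, 0, 0, 0, 0], travel=[[-0.04, -0.013, 0], [-0.04, -0.013, 0], [-0.04, -0.013, 0], [-0.04, -0.013, 0], [-0.04, -0.013, 0], [-0.04, -0.013, 0], [-0.035, -0.012, 0], [0, 0, 0.01], [0, 0, 0.01], [0, 0, 0.01]], rotation=[[0, 0, 0], [0, 0, 0], [0, 0, 0], [0, 0, 0], [0, 0, 0], [0, 0, 0], [0, 0, 0], [0, 0, 0.084], [0, 0, 0.083], [0, 0, 0.083]])

```text
time: 1.4
position: [0.6398, 0.2752, 0.2222]
orientation: [1.923, -2.483, -0.0]
ft_force: [-0.9, -0.3, -0.5]
opening: -0.0001
gripper_force: 0.0
```

```bash
python3 - <<'E'
from h import *
from bench import *
s=get_state();c=capture("wrist");pickle.dump((s,c),open("d1.pkl","wb"))
print(s["position"],s["orientation"],s["opening"],s["time"],s["ft_force"])
cv2.imwrite("pics/w2.png",cv2.resize(c["color"][:,:,::-1],(768,576),interpolation=cv2.INTER_CUBIC))
E
```

```text
[0.6398333  0.27516366 0.22222303] [ 1.92331479e+00 -2.48252664e+00 -2.93524017e-04] -7.759732777404517e-05 1.4 [-0.89690183 -0.26123231 -0.51973917]
```

View pics/w2.png

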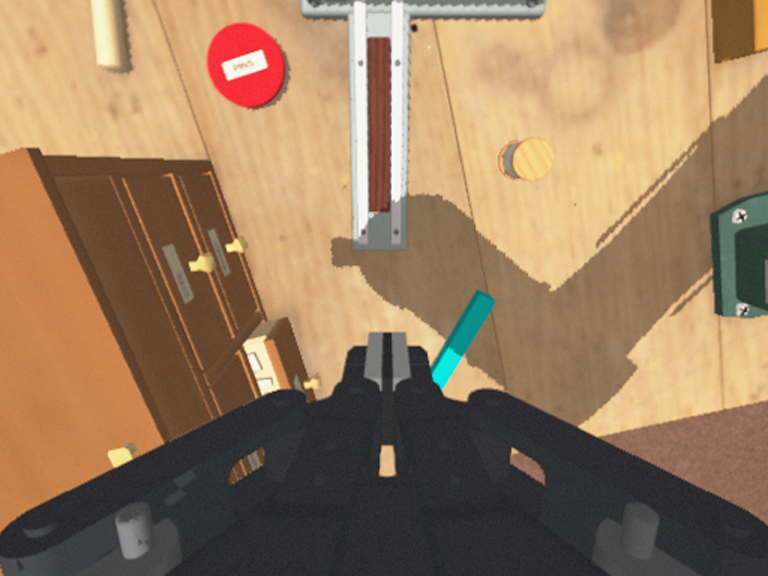

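Wrist view: the bar lies in the channel from (378,38) to (380,211), parallel to the image's columns. The channel's end is at (381,249), tin at (247,65) and spool at (528,160); all are clear of the fingers at (388,360).

```bash
python3 - <<'E'
from h import *
s,c=pickle.load(open("d1.pkl","rb"));M=w2c(c,s)
Rm=R.from_rotvec(s["orientation"]).as_matrix()
for n,uv,z in [("barend",(380,211),.027),("barfar",(378,38),.027),("chanL",(353,240),.0165),("chanR",(406,240),.0165),("chanLtop",(353,20),.0165),("chanRtop",(407,20),.0165),("plateL",(303,15),.012),("plateR",(545,15),.012),("spool",(535,158),.04),("tin",(246,65),.018)]:
    w=ray(c,M,np.array(uv)/1.5,z);print(n,w.round(4),"tool(mm)",((w-s["position"])@Rm*1000).round(1))
E
```

```text
barend [0.6343 0.2393 0.027 ] tool(mm) [ 35.9  -3.8 195.2]
barfar [0.6063 0.1274 0.027 ] tool(mm) [151.3  -4.6 195.3]
chanL [0.661  0.2569 0.0165] tool(mm) [ 12.2 -25.3 205.7]
chanR [0.6207 0.2673 0.0165] tool(mm) [ 12.2  16.4 205.7]
chanLtop [0.6197 0.1097 0.0165] tool(mm) [165.1 -22.  205.8]
chanRtop [0.5837 0.119  0.0165] tool(mm) [165.1  15.2 205.9]
plateL [0.6525 0.0967 0.012 ] tool(mm) [169.5 -57.  210.3]
plateR [0.4895 0.1387 0.012 ] tool(mm) [169.5 111.3 210.5]
spool [0.5206 0.2297 0.04  ] tool(mm) [ 73.7 103.9 182.4]
tin [0.7    0.1183 0.018 ] tool(mm) [136.7 -97.6 204.3]
```

```bash
python3 - <<'E'
from h import *
s,c=pickle.load(open("d1.pkl","rb"));M=np.linalg.inv(c["tool_from_camera"])
for z in(0,15,22,35):
  print(z,(proj(c,M,np.array([[11,0,z],[-11,0,z],[11,10,z]])/1000)*1.5).round(0).tolist())
E
```

```text
0 [[383.0, 358.0], [383.0, 419.0], [415.0, 358.0]]
15 [[383.0, 339.0], [383.0, 395.0], [412.0, 339.0]]
22 [[383.0, 331.0], [383.0, 385.0], [411.0, 331.0]]
35 [[384.0, 318.0], [384.0, 369.0], [409.0, 318.0]]
```

jog_arm(jaw=[0, 0, 0, 0, 0, 0, 0, 0, 0, 0], travel=[[0, -0.004, 0], [0, 0, 0.03], [0, 0, 0.03], [0, 0, 0.03], [0, 0, 0.02], [0, 0, 0.02], [0, 0, 0.01], [0, 0, 0], [0, 0, 0], [0, 0, 0]], rotation=[[0, 0, 0], [0, 0, 0], [0, 0, 0], [0, 0, 0], [0, 0, 0], [0, 0, 0], [0, 0, 0], [0, 0, 0], [0, 0, 0], [0, 0, 0]])

```text
time: 2.7
position: [0.6443, 0.2743, 0.0844]
orientation: [-1.926, 2.479, -0.0]
ft_force: [0.0, 0.3, -0.6]
opening: -0.0002
gripper_force: 0.0
```

jog_arm(jaw=[0, 0, 0, 0, 0, 0, 0, 0, 0, 0], travel=[[0, 0, 0.015], [0, 0, 0.015], [0, 0, 0.007], [0, 0, 0.004], [0, 0, 0.002], [0, 0, 0], [0, 0, 0], [0, 0, 0], [0, 0, 0], [0, 0, 0]], rotation=[[0, 0, 0], [0, 0, 0], [0, 0, 0], [0, 0, 0], [0, 0, 0], [0, 0, 0], [0, 0, 0], [0, 0, 0], [0, 0, 0], [0, 0, 0]])

```text
time: 3.95
position: [0.6439, 0.2741, 0.0403]
orientation: [-1.927, 2.481, 0.0]
ft_force: [0.1, 0.5, -1.1]
opening: -0.0001
gripper_force: 0.0
```

```bash
python3 - <<'E'
from h import *
from bench import *
s=get_state();c=capture("wrist");pickle.dump((s,c),open("d2.pkl","wb"))
print(s["position"],s["ft_force"])
cv2.imwrite("pics/w3.png",cv2.resize(c["color"][:,:,::-1],(768,576),interpolation=cv2.INTER_CUBIC)[:480])
E
```

```text
[0.64387238 0.27405976 0.04033194] [ 0.12565162  0.4909848  -1.06682532]
```

View pics/w3.png

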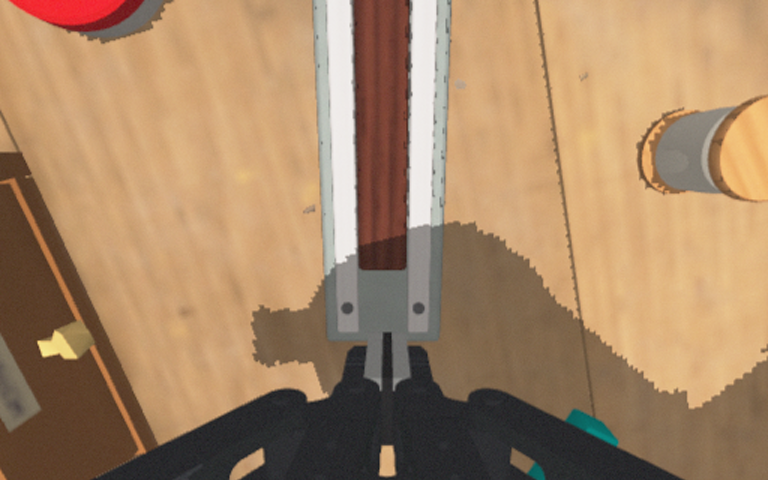

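Wrist view: bar end at (382,269) is straight ahead of the closed fingertips at (387,340). The spool and tin are well off to the sides, so I'm pushing.

jog_arm(jaw=[0, 0, 0, 0, 0, 0, 0, 0, 0, 0], travel=[[0.01, -0.001, -0.001], [0.008, 0, 0], [0.006, 0, 0], [0.006, 0, 0], [0.006, 0, 0], [0.006, 0, 0], [0.006, 0, 0], [0.006, 0, 0], [0.006, 0, 0], [0.005, 0, 0]], rotation=[[0, 0, 0], [0, 0, 0], [0, 0, 0], [0, 0, 0], [0, 0, 0], [0, 0, 0], [0, 0, 0], [0, 0, 0], [0, 0, 0], [0, 0, 0]])

```text
time: 5.25
position: [0.6286, 0.2104, 0.0413]
orientation: [1.927, -2.481, 0.0]
ft_force: [-0.3, 0.1, -1.2]
opening: 0.0001
gripper_force: 0.1
```

jog_arm(jaw=[0, 0, 0, 0, 0, 0, 0, 0, 0, 0], travel=[[0.002, 0, 0], [0.001, 0, 0], [0.001, 0, 0], [0.001, 0, 0], [0.001, 0, 0], [0.001, 0, 0], [0.001, 0, 0], [0, 0, 0], [0, 0, 0], [0, 0, 0]], rotation=[[0, 0, 0], [0, 0, 0], [0, 0, 0], [0, 0, 0], [0, 0, 0], [0, 0, 0], [0, 0, 0], [0, 0, 0], [0, 0, 0], [0, 0, 0]])

```text
time: 6.5
position: [0.6267, 0.2031, 0.0412]
orientation: [1.927, -2.481, -0.0]
ft_force: [-0.2, -0.3, -0.7]
opening: -0.0002
gripper_force: 0.0
```

jog_arm(jaw=[0, 0, 0, 0, 0, 0, 0, 0, 0, 0], travel=[[0.001, 0, 0], [0.001, 0, 0], [0.001, 0, 0], [0.0005, 0, 0], [0.0005, 0, 0], [0, 0, 0], [0, 0, 0], [0, 0, 0], [0, 0, 0], [0, 0, 0]], rotation=[[0, 0, 0], [0, 0, 0], [0, 0, 0], [0, 0, 0], [0, 0, 0], [0, 0, 0], [0, 0, 0], [0, 0, 0], [0, 0, 0], [0, 0, 0]])

```text
time: 7.75
position: [0.6258, 0.1992, 0.0413]
orientation: [-1.927, 2.481, 0.0]
ft_force: [-0.5, -0.1, -0.4]
opening: 0.0002
gripper_force: 0.0
```

jog_arm(jaw=[0, 0, 0, 0, 0, 0, 0, 0, 0, 0], travel=[[0.001, 0, 0], [0.0005, 0, 0], [0.0005, 0, 0], [0.0005, 0, 0], [0.0005, 0, 0], [0, 0, 0], [0, 0, 0], [0, 0, 0], [0, 0, 0], [0, 0, 0]], rotation=[[0, 0, 0], [0, 0, 0], [0, 0, 0], [0, 0, 0], [0, 0, 0], [0, 0, 0], [0, 0, 0], [0, 0, 0], [0, 0, 0], [0, 0, 0]])

```text
time: 9.0
position: [0.6254, 0.1971, 0.0415]
orientation: [-1.926, 2.48, 0.0]
ft_force: [1.2, 4.6, -0.1]
opening: 0.0001
gripper_force: 2.7
```

```bash
python3 - <<'E'
from h import *
from bench import *
s=get_state();c=capture("wrist");pickle.dump((s,c),open("d3.pkl","wb"))
print(s["position"],s["ft_force"],s["moment"])
cv2.imwrite("pics/w4.png",cv2.resize(c["color"][:,:,::-1],(768,576),interpolation=cv2.INTER_CUBIC)[:480])
E
```

```text
[0.62544117 0.19705802 0.04152054] [ 1.15472499  4.58133027 -0.12982536] [ 1.83508439 -0.42288821  0.04047769]
```

View pics/w4.png

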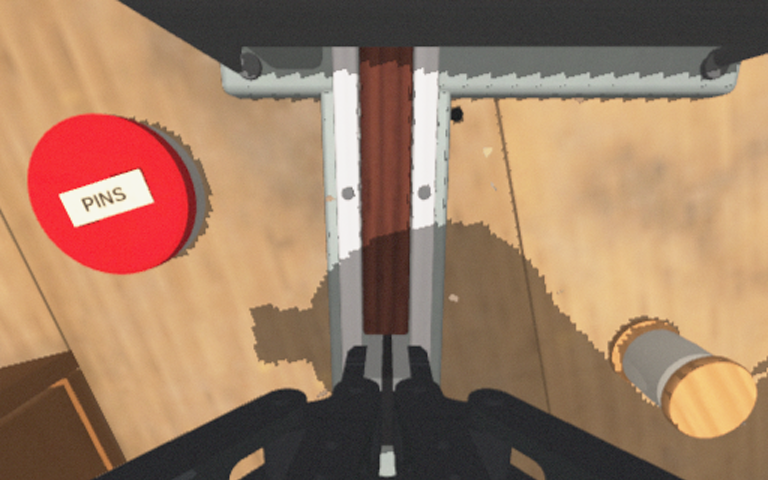

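Wrist view: bar end at (386,333) is against the fingers, and the bar runs straight in under the guard. The force is now rising, at the predicted stop position. I'll press slightly more to confirm.

jog_arm(jaw=[0, 0, 0, 0, 0, 0, 0, 0, 0, 0], travel=[[0.0005, 0, 0], [0.0005, 0, 0], [0.0005, 0, 0], [0, 0, 0], [0, 0, 0], [0, 0, 0], [0, 0, 0], [0, 0, 0], [0, 0, 0], [0, 0, 0]], rotation=[[0, 0, 0], [0, 0, 0], [0, 0, 0], [0, 0, 0], [0, 0, 0], [0, 0, 0], [0, 0, 0], [0, 0, 0], [0, 0, 0], [0, 0, 0]])

```text
time: 10.3
position: [0.6257, 0.1969, 0.042]
orientation: [-1.925, 2.477, 0.001]
ft_force: [1.9, 9.9, -0.9]
opening: -0.0001
gripper_force: 4.3
```

jog_arm(jaw=[0, 0, 0, 0, 0, 0, 0, 0, 0, 0], travel=[[-0.003, 0, 0], [-0.006, 0, 0], [-0.008, 0, 0], [0, 0, -0.02], [0, 0, -0.03], [0, 0, -0.03], [0, 0, -0.03], [0, 0, -0.03], [0, 0, 0], [0, 0, 0]], rotation=[[0, 0, 0], [0, 0, 0], [0, 0, 0], [0, 0, 0], [0, 0, 0], [0, 0, 0], [0, 0, 0], [0, 0, 0], [0, 0, 0], [0, 0, 0]])

```text
time: 11.55
position: [0.6285, 0.2113, 0.1804]
orientation: [1.926, -2.48, -0.001]
ft_force: [-0.4, -0.4, -1.2]
opening: -0.0003
gripper_force: 0.0
```

jog_arm(jaw=[0, 0, 0, 0, 0, 0, 0, 0, 0, 0], travel=[[0.02, 0.006, 0], [0.03, 0.01, 0], [0.03, 0.01, 0], [0.03, 0.01, 0], [0.03, 0.01, 0], [0.025, 0.008, 0], [0.009, 0, 0], [0, 0, 0], [0, 0, 0], [0, 0, 0]], rotation=[[0, 0, 0], [0, 0, 0], [0, 0, 0], [0, 0, 0], [0, 0, 0], [0, 0, 0], [0, 0, 0], [0, 0, 0], [0, 0, 0], [0, 0, 0]])

```text
time: 12.8
position: [0.5338, 0.0566, 0.181]
orientation: [1.928, -2.48, -0.0]
ft_force: [0.1, 0.8, -0.5]
opening: 0.0002
gripper_force: 0.0
```

```bash
python3 - <<'E'
from h import *
from bench import *
s=get_state();c=capture("wrist");e=capture("scene");pickle.dump((s,c,e),open("d4.pkl","wb"))
print(s["position"],s["orientation"],s["ft_force"])
a=cv2.resize(c["color"][:,:,::-1],(512,384));b=cv2.resize(e["color"][:,:,::-1],None,fx=2.5,fy=2.5,interpolation=cv2.INTER_CUBIC)[350:734,430:718]
cv2.imwrite("pics/w5.png",np.hstack([a,b]))
E
```

```text
[0.53379792 0.05662811 0.18095916] [ 1.92765557e+00 -2.48014821e+00 -1.94647991e-04] [ 0.09395835  0.83743818 -0.49573798]
```

View pics/w5.png

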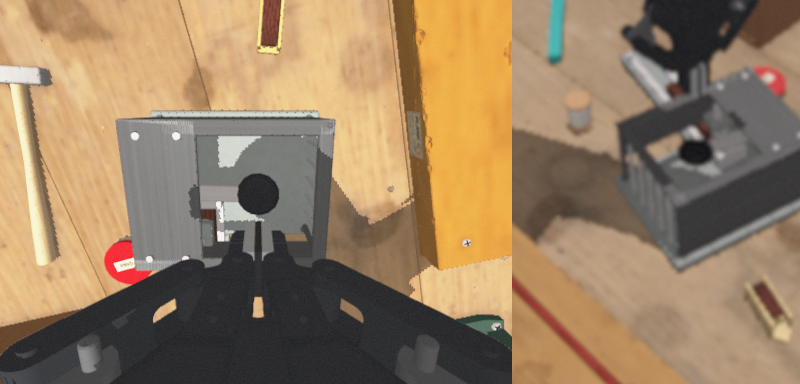

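Wrist view: pad at (259,193) is in line with the fingers at u=258. The bar is visible home under the ram at (208,225), and the window edges are u≈198 and 321, v≈136.

```bash
python3 - <<'E'
from h import *
s,c,e=pickle.load(open("d4.pkl","rb"));M=w2c(c,s);Rm=R.from_rotvec(s["orientation"]).as_matrix()
im=c["color"].astype(int).sum(2)
m=(im<130).astype(np.uint8);m[:,:225]=0;m[:,295:]=0;m[:165]=0;m[222:]=0
n,l,st,cen=cv2.connectedComponentsWithStats(m);i=1+np.argmax(st[1:,4]);print(st[i],cen[i])
for n,uv,z in [("pad",(259,193),.086),("pad",cen[i],.086),("winTL",(198,136),.095),("winTR",(318,136),.095),("topTL",(117,120),.095),("topTR",(335,120),.095),("finger",(258,221),s["position"][2]-.022)]:
    w=ray(c,M,uv,z);print(n,w.round(4),((w-s["position"])@Rm*1000).round(1))
E
```

```text
[ 239  174   39   40 1039] [257.79018287 194.52454283]
pad [0.5305 0.0525 0.086 ] [ 4.8  2.2 95. ]
pad [0.5317 0.0535 0.086 ] [ 3.5  1.2 95. ]
winTL [ 0.5622 -0.003   0.095 ] [ 50.8 -42.3  86. ]
winTR [0.4776 0.0185 0.095 ] [50.8 45.  86. ]
topTL [ 0.615  -0.0282  0.095 ] [ 62.1 -99.7  85.9]
topTR [0.4636 0.0104 0.095 ] [62.1 56.5 86. ]
finger [0.5299 0.0466 0.159 ] [10.7  1.3 22. ]
```

jog_arm(jaw=[0, 0, 0, 0, 0, 0, 0, 0, 0, 0], travel=[[0.002, 0, 0.01], [0, 0, 0.02], [0, 0, 0.02], [0, 0, 0.012], [0, 0, 0.005], [0, 0, 0.003], [0, 0, 0.003], [0, 0, 0.003], [0, 0, 0.003], [0, 0, 0.003]], rotation=[[0, 0, 0], [0, 0, 0], [0, 0, 0], [0, 0, 0], [0, 0, 0], [0, 0, 0], [0, 0, 0], [0, 0, 0], [0, 0, 0], [0, 0, 0]])

```text
time: 14.15
position: [0.5329, 0.0542, 0.0995]
orientation: [-1.927, 2.481, 0.0]
ft_force: [-3.3, 1.5, 5.1]
opening: -0.0001
gripper_force: 2.2
```

jog_arm(jaw=[0, 0, 0, 0, 0, 0, 0, 0, 0, 0], travel=[[0, 0, 0.003], [0, 0, 0.003], [0, 0, 0.002], [0, 0, 0.002], [0, 0, 0.001], [0, 0, 0.001], [0, 0, 0], [0, 0, 0], [0, 0, 0], [0, 0, 0]], rotation=[[0, 0, 0], [0, 0, 0], [0, 0, 0], [0, 0, 0], [0, 0, 0], [0, 0, 0], [0, 0, 0], [0, 0, 0], [0, 0, 0], [0, 0, 0]])

```text
time: 15.4
position: [0.5332, 0.054, 0.0872]
orientation: [-1.927, 2.481, -0.001]
ft_force: [0.1, -1.4, 0.9]
opening: -0.0003
gripper_force: 0.8
```

jog_arm(jaw=[0, 0, 0, 0, 0, 0, 0, 0, 0, 0], travel=[[0, 0, 0.001], [0, 0, 0.001], [0, 0, 0.001], [0, 0, 0.001], [0, 0, 0.0005], [0, 0, 0], [0, 0, 0], [0, 0, 0], [0, 0, 0], [0, 0, 0]], rotation=[[0, 0, 0], [0, 0, 0], [0, 0, 0], [0, 0, 0], [0, 0, 0], [0, 0, 0], [0, 0, 0], [0, 0, 0], [0, 0, 0], [0, 0, 0]])

```text
time: 16.65
position: [0.5335, 0.054, 0.0845]
orientation: [-1.927, 2.479, -0.002]
ft_force: [-5.5, 0.3, 14.1]
opening: 0.0
gripper_force: 7.4
```

jog_arm(jaw=[0, 0, 0, 0, 0, 0, 0, 0, 0, 0], travel=[[0, 0, 0.0005], [0, 0, 0.0005], [0, 0, 0.0005], [0, 0, 0], [0, 0, 0], [0, 0, 0], [0, 0, 0], [0, 0, 0], [0, 0, 0], [0, 0, 0]], rotation=[[0, 0, 0], [0, 0, 0], [0, 0, 0], [0, 0, 0], [0, 0, 0], [0, 0, 0], [0, 0, 0], [0, 0, 0], [0, 0, 0], [0, 0, 0]])

```text
time: 17.9
position: [0.5336, 0.054, 0.0841]
orientation: [-1.927, 2.479, -0.003]
ft_force: [-8.7, 0.6, 22.0]
opening: -0.0
gripper_force: 11.6
```

The pad is hard on its stop (tip 62 mm above the bench, 22 N). I'm retracting straight up.

jog_arm(jaw=[0, 0, 0, 0, 0, 0, 0, 0, 0, 0], travel=[[0, 0, -0.003], [0, 0, -0.01], [0, 0, -0.02], [0, 0, -0.025], [0, 0, -0.025], [0, 0, -0.025], [-0.02, 0, -0.01], [-0.02, 0, 0], [0, 0, 0], [0, 0, 0]], rotation=[[0, 0, 0], [0, 0, 0], [0, 0, 0], [0, 0, 0], [0, 0, 0], [0, 0, 0], [0, 0, 0], [0, 0, 0], [0, 0, 0], [0, 0, 0]])

```text
time: 19.15
position: [0.5425, 0.0932, 0.198]
orientation: [1.927, -2.479, -0.001]
ft_force: [-0.0, 0.3, 0.0]
opening: -0.0002
gripper_force: 0.0
```

```bash
python3 - <<'E'
from h import *
from bench import *
s=get_state();c=capture("wrist");e=capture("side");pickle.dump((s,c,e),open("d5.pkl","wb"))
print(s["position"],s["ft_force"])
a=cv2.resize(c["color"][:,:,::-1],(512,384));b=cv2.resize(e["color"][:,:,::-1],None,fx=2.5,fy=2.5,interpolation=cv2.INTER_CUBIC)[400:784,470:758]
cv2.imwrite("pics/w6.png",np.hstack([a,b]))
E
```

```text
[0.54246157 0.09321816 0.19804377] [-0.01304006  0.33300593  0.00478663]
```

View pics/w6.png

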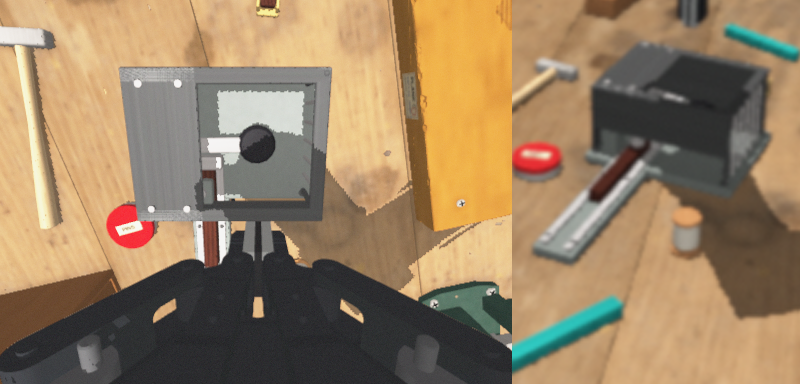

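The views show the pad down inside the guard at (257,144), the bar end up against the light stop at (211,168), and the tin, spool and plane where they stood. Handing in.

```bash
python3 -c "
from bench import *
print(finish_job())"
```

```text
the job is handed in; nothing more can be done
None
```

I pushed the rosewood bar home against the stop, then pressed the lever pad down to its stop and left it there. I saw no contact with the guard, the bystanders look unmoved in the last pictures, and I handed the job in at about 19 s; the hand-in returned no verdict.

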